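# Stroke the sprung tooth row of a teaching jaw

### The job

Run your fingertips lightly along the tooth row of the pink-gummed teaching jaw, starting on the pointed canine at the blue-strip end and going tooth by tooth to the last big molar, so that every tooth in turn visibly dips on its spring and comes up again, with none driven down to its stop. Finish while holding: stay with the fingertips on that last molar, keeping it gently dipped for the class to see, with the other four teeth up. Only touch the jaw, do not pinch, lift or shove it along the bench, and leave the tan plaster cast and the other things where they are.

Things in the scene. Friction and masses are not known exactly. Their poses are not given: they have to be found in the camera images.
- jaw: Big dental teaching model on the dark mat: white foot 216 x 78 x 18 mm, pink gum ridge to 38 mm, five ivory teeth to 62 mm, blue strip on the foot at the canine end. Loose, about 0.8 kg, held by friction only. Origin: centre of underside; x axis along the foot from canine to back molar, z up. Tooth centres (x, y): (-76,-12), (-44,-2), (-12,+6), (+26,+10), (+71,+8) mm.
- canine_top (a point): Tooth 1 of 5 counted from the blue-strip end, the canine: a single blunt point, 26 mm across. The point is over its middle at the height of its highest points (64 mm above the bench) and goes down with it. Crowns are domes of 17-20 mm radius; shut fingertips 2-4 mm below this height ride from tooth to tooth.
- premolar1_top (a point): Tooth 2 of 5 counted from the blue-strip end, the first premolar: two cusps side by side across the row, 27 mm along the row, 39 mm across. The point is over its middle at the height of its highest points (64 mm above the bench) and goes down with it. Crowns are domes of 17-20 mm radius; shut fingertips 2-4 mm below this height ride from tooth to tooth.
- premolar2_top (a point): Tooth 3 of 5 counted from the blue-strip end, the second premolar: two cusps side by side across the row, 27 mm along the row, 39 mm across. The point is over its middle at the height of its highest points (64 mm above the bench) and goes down with it. Crowns are domes of 17-20 mm radius; shut fingertips 2-4 mm below this height ride from tooth to tooth.
- molar1_top (a point): Tooth 4 of 5 counted from the blue-strip end, the first molar: four cusps, 41 x 43 mm. The point is over its middle at the height of its highest points (64 mm above the bench) and goes down with it. Crowns are domes of 17-20 mm radius; shut fingertips 2-4 mm below this height ride from tooth to tooth.
- molar2_top (a point): Tooth 5 of 5 counted from the blue-strip end, the second molar: four cusps, 41 x 43 mm; the last, at the end away from the blue strip. The point is over its middle at the height of its highest points (64 mm above the bench) and goes down with it. Crowns are domes of 17-20 mm radius; shut fingertips 2-4 mm below this height ride from tooth to tooth.
- canine (a joint): How far the canine is pressed down, m: 0 = up at rest, 0.012 = hard against its stop. Spring: starts to give at about 0.6 N, then 0.4 N more per mm (1.8 N at 3 mm); springs back by itself.
- premolar1 (a joint): How far the first premolar is pressed down, m: 0 = up at rest, 0.012 = hard against its stop. Spring: starts to give at about 0.6 N, then 0.4 N more per mm (1.8 N at 3 mm); springs back by itself.
- premolar2 (a joint): How far the second premolar is pressed down, m: 0 = up at rest, 0.012 = hard against its stop. Spring: starts to give at about 0.6 N, then 0.4 N more per mm (1.8 N at 3 mm); springs back by itself.
- molar1 (a joint): How far the first molar is pressed down, m: 0 = up at rest, 0.012 = hard against its stop. Spring: starts to give at about 0.6 N, then 0.4 N more per mm (1.8 N at 3 mm); springs back by itself.
- molar2 (a joint): How far the second molar is pressed down, m: 0 = up at rest, 0.012 = hard against its stop. Spring: starts to give at about 0.6 N, then 0.4 N more per mm (1.8 N at 3 mm); springs back by itself.
- cast: A loose cast of the same shape and size as the teaching model but plain tan plaster all over, its teeth rigid, no blue strip; a bystander. Origin: centre of underside.
- jar: Closed white-capped jar, 54 mm wide, 60 mm high, bystander on the far side of the mat. Origin: centre of underside.
- mirror: Steel mouth mirror, 180 mm long, 8 mm handle, lying on the robot's side of the mat; bystander. Origin near its middle, on the underside.
- spatula: Mixing spatula with orange handle, 170 mm, lying on the robot's side of the mat; bystander. Origin on its underside.
- lid: Blue round lid, 72 mm wide, 11 mm high, on the far side of the mat; bystander. Origin: centre of underside.
- mug: White cup, 72 mm wide, 75 mm high, on the left of the mat; bystander. Origin: centre of underside.
- burbox: Blue open box with compartments, 60 x 90 x 35 mm, on the far side of the mat; bystander. Origin: centre of underside.
- mixbowl: Green mixing bowl, 90 mm wide, 50 mm high, on the right of the mat; bystander. Origin: centre of underside.
Not all that is in view belongs to the job. Leave any green look-alike of the jaw alone.

How it is judged:
By the outcome, as a careful person would: the job done as asked, in the order asked, and still so for the second after the job is handed in, while the arm keeps its last pose, push and grip.
It also fails if it takes over 43 s, if anything falls off the work surface, if the arm or the gripper's body presses on something with over 40 N, if the wrist force passes 120 N, or if a joint passes its speed limit or range.

### The arm

A 6-joint arm with a two-finger parallel gripper is mounted at the origin on the work surface. World frame = base frame: x ahead of the robot, y to its left, z up, the work surface at z = 0. Lengths are in m, angles in degrees, forces in N, time in s.
With the tool pointing down it reaches from about 0.3 to 0.75 m from the base axis. Payload 8.5 kg.
Tool frame: the origin (TCP) lies at the very end of the fingers, on their centre line; the grasp point (between the pads) lies 19 mm behind it (env.grip_depth is the z of the grasp point in the tool frame, in m); z points along the fingers, y is the direction in which the jaws open and shut (so a half turn about z gives the same grasp; the last joint's range is limited). The gripper opens to 85 mm and grips with 20 to 120 N. Pads are 22 mm wide; open, the fingers measure 114 mm over their backs; the gripper's body (76 mm by 85 mm) begins 54 mm behind the grasp point. The pads swing forward as they close: fully open they stand 13 mm farther back than shut.
Start: joints at [-86.133, 21.807, 74.336, -0, 83.858, -12.336], TCP at [0.153, -0.528, 0.231] pointing down, gripper open.
Joint ranges: [-178.18, 178.18], [-50.72, 133.34], [12.68, 142.11], [-81.47, 261.47], [9.98, 163.14], [-165.26, 165.26]. Speed limits (degrees/s): [136.94, 136.94, 180, 180, 180, 180].

### API

Orientations are given as a 3x3 rotation matrix whose columns are the frame's x, y, z axes.
In Python, from rig import env gives the robot as it stands.
- The arm moves only by the tool apply_moves, never from a script. Its argument "plan" is a list of rows, each an object of numbers: "tx", "ty", "tz": the shift along the world's x, y, z in mm; "rx", "ry", "rz": the turn, a rotation vector about the world's x, y, z in rad; "jaw": the opening, from -1 (shut) to 1 (fully open). A call has 1 to 12 rows; each row is the pose to reach, as a shift and turn from the pose measured when the call began; what a row does not reach only later rows make up. A row lasts 1/10 s, in which the tool goes at most 50 mm and 8.59 degrees, less where a joint would pass 70% of its speed; a pose out of reach is approached as far as the arm can. A call with a gripper value outside its range is refused whole. The fingers move at their own pace and stop on an object; "grip_force" is the grip in N (left out, the last holds). Time passes only in rows, so rows that repeat a pose let the fingers close. It gives the time, the measured TCP pose, the force and the opening at its end, in the units of the state.
- env.observe(): the state, without advancing time (a new reading comes with each control period).
- env.get_image(name): name is "scene" or "side" or "wrist"; returns a dict with "image" (384x512x3 uint8, red, green, blue), "intrinsics" (3x3 intrinsics, pixels), "k1" (the pictures are not rectified: a ray, as slopes to the right and down, at radius r is drawn at 1 + k1 r^2 times it, then the intrinsics apply), "world_from_camera" (4x4, takes a point from camera to world coordinates). Camera axes: x right, y up, looking along -z (the intrinsics and any distortion apply to the point x, -y, -z); pixel columns grow to the right and rows downward; lengths in m; the calibration is good to about 2 mm. A picture is of the moment at which its call begins. There is no depth.
- env.close_job(): hands the job in, once; it reports no verdict.
The state is a dict: "time_s": time; "q": joint angles; "qvel": joint speeds; "joint_efforts": joint torques, N m; "position": TCP position; "tool_rot": TCP orientation; "ft_force": force on the tool from outside, world axes, zero at the start; "wrist_torque": the same for the moment, N m; "grip_width": finger opening in m.
Only numpy, scipy, OpenCV 4.12 (cv2) and the standard library are available. Lean on these libraries where they do the work, as an engineer would, in place of code of your own. Each camera call takes 0.05 s, during which the arm holds its last target.

## Working session

There is one attempt and no reset: what is moved stays moved. The work goes in short steps, Python scripts to look and compute and a tool call to move; the robot and the scene stay as the last step left them, time stands still between calls to the robot, and variables do not carry over. Pictures are saved under pics/ and viewed, and the job is handed in when it is done.

Besides the shell and the picture viewer there is one more tool, called after "Request:" by a JSON object that holds its "name" and its "arguments". apply_moves: Moves the arm, as the interface text tells. Its arguments: {"type":"object","properties":{"plan":{"type":"array","items":{"type":"object","properties":{"tx":{"type":"number"},"ty":{"type":"number"},"tz":{"type":"number"},"rx":{"type":"number"},"ry":{"type":"number"},"rz":{"type":"number"},"jaw":{"type":"number"}}}},"grip_force":{"type":"number"}},"required":["plan"]}

```bash
ls; mkdir -p pics
cat > h.py <<'E'
import numpy as np, cv2, json
from rig import env
def grab(n,tag):
    d=env.get_image(n); cv2.imwrite(f'pics/{tag}.png',d['image'][:,:,::-1])
    np.savez(f'pics/{tag}.npz',img=d['image'],K=d['intrinsics'],k1=d['k1'],T=d['world_from_camera']); return d
def load(tag):
    z=np.load(f'pics/{tag}.npz'); return z['img'],z['K'],float(z['k1']),z['T']
def ray(tag,u,v):
    _,K,k1,T=load(tag)
    p=cv2.undistortPoints(np.array([[[u,v]]],float),K,np.array([k1,0,0,0]))[0,0]
    d=T[:3,:3]@np.array([p[0],-p[1],-1]); return T[:3,3],d
def onz(tag,u,v,z):
    o,d=ray(tag,u,v); return o+d*(z-o[2])/d[2]
def proj(tag,P):
    _,K,k1,T=load(tag)
    c=(np.asarray(P)-T[:3,3])@T[:3,:3]; x=np.array([c[0],-c[1]])/-c[2]
    x=x*(1+k1*(x@x)); return K[:2,:2]@x+K[:2,2]
E
python3 - <<'E'
from h import *
for n in('scene','side','wrist'):
    d=grab(n,n+'0'); print(n,d['k1'],d['intrinsics'][0],d['world_from_camera'].round(3).tolist())
s=env.observe(); print(s)
E
```

```text
pics
scene 0.024094406651565623 [459.75100664   0.         256.29130533] [[-0.784, -0.491, 0.38, 0.978], [0.621, -0.629, 0.468, 0.662], [0.009, 0.602, 0.798, 1.207], [0.0, 0.0, 0.0, 1.0]]
side -0.0121524344283782 [480.84953411   0.         256.77295112] [[0.956, 0.152, -0.25, 0.086], [-0.292, 0.5, -0.815, -1.18], [0.001, 0.852, 0.523, 0.846], [0.0, 0.0, 0.0, 1.0]]
wrist -0.0761237261056561 [313.980355     0.         257.17376426] [[0.279, 0.914, 0.294, 0.227], [-0.96, 0.266, 0.083, -0.506], [-0.002, -0.306, 0.952, 0.374], [0.0, 0.0, 0.0, 1.0]]
{'time_s': 0.15, 'q': array([-8.61329472e+01,  2.18345353e+01,  7.43705491e+01, -3.47366447e-04,
        8.38598361e+01, -1.23332051e+01]), 'qvel': array([-0.02670782, -0.07112839, -0.12794266, -0.0913464 ,  0.01940849,
        0.01478907]), 'joint_efforts': array([ 7.59949289e-04, -4.48631322e+01, -2.31345785e+01, -2.31870426e-04,
        3.75477655e-03,  9.61288329e-07]), 'position': array([ 0.1534526 , -0.52793513,  0.2308559 ]), 'tool_rot': array([[ 9.60292258e-01,  2.78996010e-01, -8.24304737e-05],
       [ 2.78995922e-01, -9.60291622e-01,  1.13008765e-03],
       [ 2.36132653e-04, -1.10821219e-03, -9.99999358e-01]]), 'ft_force': array([0.97445584, 0.43648147, 0.86336217]), 'wrist_torque': array([ 0.03901122, -0.04337558,  0.01225892]), 'grip_width': 0.08574746116534229}
```

View pics/scene0.png

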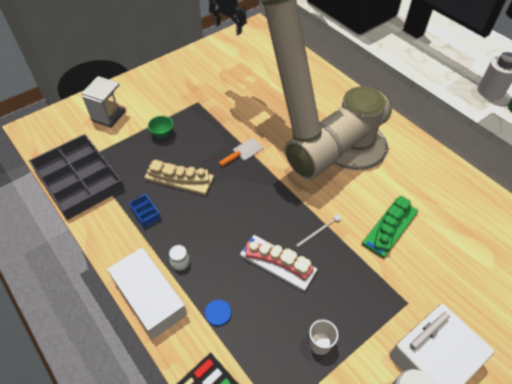

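View pics/side0.png

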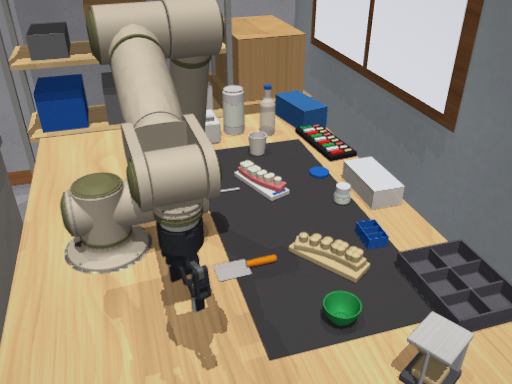

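View pics/wrist0.png

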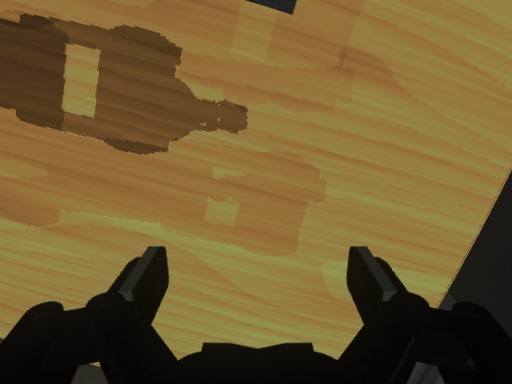

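Three jaw shapes are in the scene view: the pink and white one at (279,262), the tan one at (180,176) and the green one at (391,226). The pink-gummed one on the mat fits the description, and I'll confirm it in an enlarged crop.

Run:
```python
from h import *
a=load('scene0')[0][225:300,230:330]; b=load('side0')[0][150:205,220:300]
a=cv2.resize(a,(600,450),interpolation=cv2.INTER_CUBIC); cv2.imwrite('pics/c1.png',a[:,:,::-1])
b=cv2.resize(b,(640,440),interpolation=cv2.INTER_CUBIC); cv2.imwrite('pics/c2.png',b[:,:,::-1])
```

```text
(no output)
```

View pics/c1.png

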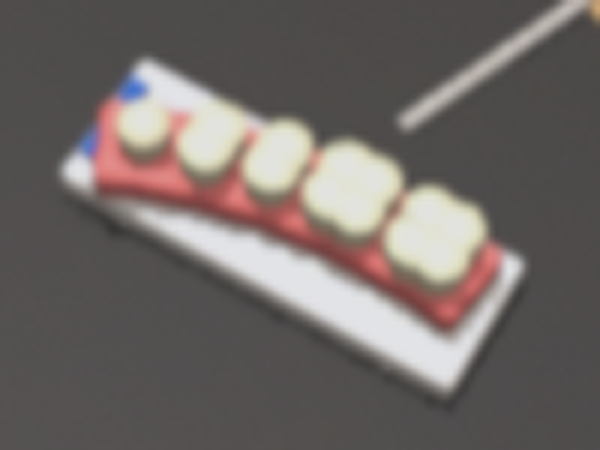

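View pics/c2.png

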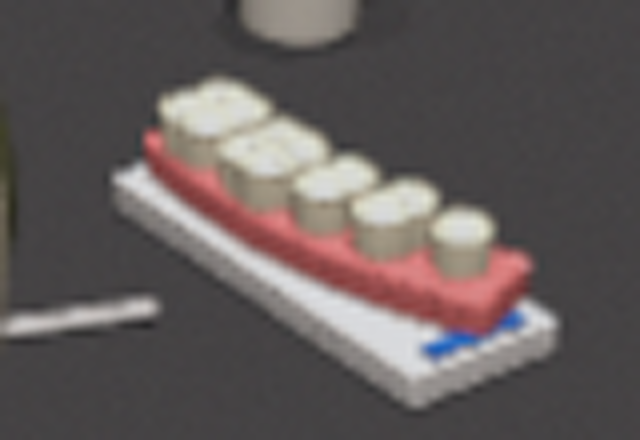

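The pink jaw is confirmed: blue strip by the round canine at the upper left in the scene crop, and the second molar at the lower right. Next I'll cast the foot corners and the tooth crowns.

```bash
cat > m.py <<'E'
from h import *
Pt=np.array([(-76,-12),(-44,-2),(-12,6),(26,10),(71,8)],float)/1e3
def fit(tag,C):  # 4 top corners
    W=np.array([onz(tag,*c,0.018)[:2] for c in C]); return W
E
python3 - <<'E'
from m import *
S=lambda x,y:(230+x/6-.4,225+y/6-.4); Z=lambda x,y:(220+x/8-.4,150+y/8-.4)
# order: blue end / far-right...
A=[S(145,58),S(525,262),S(452,385),S(63,172)]
B=[Z(112,180),Z(413,388),Z(558,322)]
for tag,C in(('scene0',A),('side0',B)):
    W=fit(tag,C); print(tag,W.round(4).tolist(),np.linalg.norm(np.diff(W,axis=0),axis=1).round(4))
for p in [(143,122),(210,140),(278,158),(352,187),(437,233)]: print('sc',onz('scene0',*S(*p),0.062).round(4))
for p in [(463,222),(396,200),(337,180),(273,148),(215,105)]: print('sd',onz('side0',*Z(*p),0.062).round(4))
E
```

```text
scene0 [[0.5203, 0.0887], [0.4475, 0.2908], [0.5177, 0.3166], [0.5923, 0.1153]] [0.2149 0.0748 0.2146]
side0 [[0.4482, 0.2853], [0.5211, 0.0794], [0.5959, 0.1114]] [0.2185 0.0814]
sc [0.5601 0.1374 0.062 ]
sc [0.5411 0.1648 0.062 ]
sc [0.5219 0.1922 0.062 ]
sc [0.5044 0.2256 0.062 ]
sc [0.4891 0.2683 0.062 ]
sd [0.5592 0.1302 0.062 ]
sd [0.5384 0.1561 0.062 ]
sd [0.52   0.1798 0.062 ]
sd [0.5023 0.215  0.062 ]
sd [0.4894 0.2603 0.062 ]
```

Request:
{"name": "apply_moves", "arguments": {"plan": [{"tx": 20, "ty": 40, "jaw": -1}, {"tx": 40, "ty": 80, "jaw": -1}, {"tx": 60, "ty": 120, "jaw": -1}, {"tx": 80, "ty": 160, "jaw": -1}, {"tx": 100, "ty": 200, "jaw": -1}, {"tx": 120, "ty": 240, "jaw": -1}, {"tx": 140, "ty": 280, "jaw": -1}, {"tx": 160, "ty": 320, "jaw": -1}, {"tx": 180, "ty": 360, "jaw": -1}, {"tx": 200, "ty": 400, "jaw": -1}, {"tx": 220, "ty": 440, "jaw": -1}, {"tx": 240, "ty": 480, "jaw": -1}], "grip_force": 20}}

```text
validation failed for argument at $.pl...
```

Request:
{"name": "apply_moves", "arguments": {"plan": [{"tx": 15, "ty": 40, "rz": 0.02, "jaw": -1}, {"tx": 30, "ty": 80, "rz": 0.04, "jaw": -1}, {"tx": 45, "ty": 120, "rz": 0.06, "jaw": -1}, {"tx": 60, "ty": 160, "rz": 0.06, "jaw": -1}, {"tx": 75, "ty": 200, "rz": 0.06, "jaw": -1}, {"tx": 80, "ty": 215, "rz": 0.06, "jaw": -1}, {"tx": 80, "ty": 220, "rz": 0.06, "jaw": -1}, {"tx": 80, "ty": 220, "rz": 0.06, "jaw": -1}, {"tx": 80, "ty": 220, "rz": 0.06, "jaw": -1}]}}

```text
validation failed for argument at $.pl...
```

Run:
```python
from h import *
grab('wrist','wrist1')
s=env.observe();print(s['time_s'],s['position'],s['tool_rot'].round(4).tolist(),s['ft_force'],s['grip_width'],s['q'])
```

```text
0.2 [ 0.15342852 -0.52799034  0.23098347] [[0.9603, 0.279, -0.0001], [0.279, -0.9603, 0.0008], [0.0002, -0.0008, -1.0]] [-0.43891372  0.00178418 -1.23097585] 0.08561568427478233 [-8.61358270e+01  2.18254670e+01  7.43633194e+01 -5.16634668e-04
  8.38568713e+01 -1.23373061e+01]
```

View pics/wrist1.png

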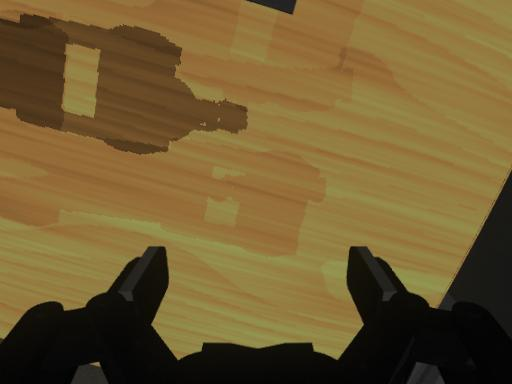

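Both calls were refused and nothing moved. I'll retry one row with all fields filled in.

Request:
{"name": "apply_moves", "arguments": {"plan": [{"tx": 20, "ty": 40, "tz": 0, "rx": 0, "ry": 0, "rz": 0, "jaw": -1}], "grip_force": 20}}

```text
time_s: 0.3
position: [0.1721, -0.4903, 0.23]
tool_rot: [[0.961, 0.276, -0.001], [0.276, -0.961, 0.0], [-0.0, -0.001, -1.0]]
ft_force: [1.1, -0.7, -0.4]
grip_width: 0.0733
```

Request:
{"name": "apply_moves", "arguments": {"plan": [{"tx": 20, "ty": 40, "tz": 0, "rx": 0, "ry": 0, "rz": 0, "jaw": -1}, {"tx": 40, "ty": 80, "tz": 0, "rx": 0, "ry": 0, "rz": 0, "jaw": -1}, {"tx": 60, "ty": 120, "tz": 0, "rx": 0, "ry": 0, "rz": 0, "jaw": -1}, {"tx": 80, "ty": 160, "tz": 0, "rx": 0, "ry": 0, "rz": 0, "jaw": -1}, {"tx": 100, "ty": 200, "tz": 0, "rx": 0, "ry": 0, "rz": 0, "jaw": -1}, {"tx": 120, "ty": 240, "tz": 0, "rx": 0, "ry": 0, "rz": 0, "jaw": -1}, {"tx": 140, "ty": 280, "tz": 0, "rx": 0, "ry": 0, "rz": 0, "jaw": -1}, {"tx": 160, "ty": 320, "tz": 0, "rx": 0, "ry": 0, "rz": 0, "jaw": -1}, {"tx": 180, "ty": 360, "tz": 0, "rx": 0, "ry": 0, "rz": 0, "jaw": -1}, {"tx": 200, "ty": 400, "tz": 0, "rx": 0, "ry": 0, "rz": 0, "jaw": -1}, {"tx": 220, "ty": 440, "tz": 0, "rx": 0, "ry": 0, "rz": 0, "jaw": -1}, {"tx": 240, "ty": 480, "tz": 0, "rx": 0, "ry": 0, "rz": 0, "jaw": -1}], "grip_force": 20}}

```text
time_s: 1.5
position: [0.4126, -0.0084, 0.2301]
tool_rot: [[0.961, 0.276, -0.0], [0.276, -0.961, 0.0], [-0.0, -0.0, -1.0]]
ft_force: [0.6, -0.8, 0.2]
grip_width: 0.0001
```

Request:
{"name": "apply_moves", "arguments": {"plan": [{"tx": 15, "ty": 45, "tz": 0, "rx": 0, "ry": 0, "rz": 0.02, "jaw": -1}, {"tx": 30, "ty": 90, "tz": 0, "rx": 0, "ry": 0, "rz": 0.04, "jaw": -1}, {"tx": 45, "ty": 135, "tz": 0, "rx": 0, "ry": 0, "rz": 0.06, "jaw": -1}, {"tx": 55, "ty": 165, "tz": 0, "rx": 0, "ry": 0, "rz": 0.06, "jaw": -1}, {"tx": 60, "ty": 180, "tz": 0, "rx": 0, "ry": 0, "rz": 0.06, "jaw": -1}, {"tx": 60, "ty": 180, "tz": 0, "rx": 0, "ry": 0, "rz": 0.06, "jaw": -1}], "grip_force": 20}}

```text
time_s: 2.1
position: [0.4726, 0.1726, 0.2297]
tool_rot: [[0.942, 0.335, -0.001], [0.335, -0.942, 0.0], [-0.001, -0.0, -1.0]]
ft_force: [0.5, -0.1, -0.1]
grip_width: 0.0001
```

Run:
```python
from h import *
grab('wrist','wrist1')
s=env.observe();print(s['time_s'],s['position'],s['tool_rot'].round(4).tolist(),s['ft_force'],s['grip_width'],s['q'])
```

```text
2.15 [0.47237775 0.17146171 0.22978602] [[0.9426, 0.3339, -0.0009], [0.3339, -0.9426, -0.0002], [-0.0009, -0.0001, -1.0]] [-0.13282786  0.42506221 -0.55651821] 0.0001326360706569818 [ 6.43107306e+00  1.71329020e+01  8.17753247e+01 -6.14020247e-03
  8.11434587e+01  7.69287332e+01]
```

View pics/wrist1.png

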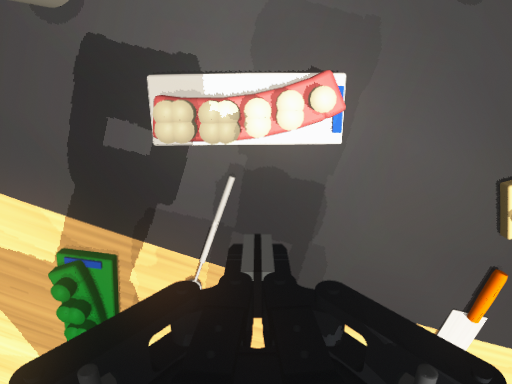

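The wrist view shows the jaw clearly: canine at (323,99), molar 2 at (174,122), blue strip at the right end (338,110).

Run:
```python
from m import *
a=load('wrist1')[0]; c=a[60:155,140:355]; c=cv2.resize(c,None,fx=3.7,fy=3.7,interpolation=cv2.INTER_CUBIC); cv2.imwrite('pics/c3.png',c[:,:,::-1])
hsv=cv2.cvtColor(a,cv2.COLOR_RGB2HSV)
roi=np.zeros(a.shape[:2],np.uint8); roi[65:155,140:355]=1
m=((hsv[...,2]>110)&(roi>0)).astype(np.uint8)
n,l,st,_=cv2.connectedComponentsWithStats(m); k=1+np.argmax(st[1:,4]); print(st[k])
cn=max(cv2.findContours((l==k).astype(np.uint8),0,1)[0],key=cv2.contourArea)
print(cv2.minAreaRect(cn))
```

```text
[  147    70   200    76 14043]
((246.72633361816406, 107.70570373535156), (74.08208465576172, 199.11148071289062), 89.51445770263672)
```

View pics/c3.png

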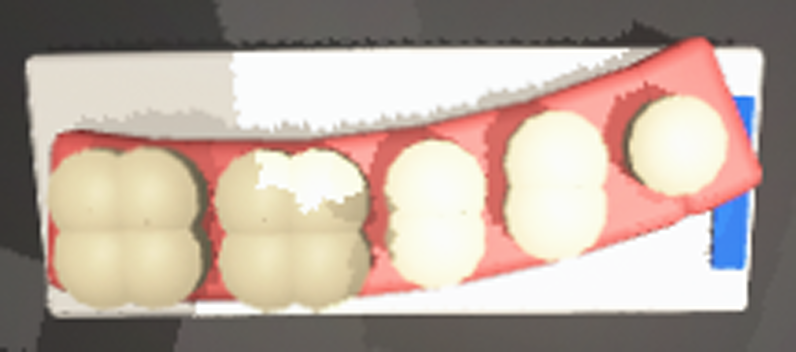

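Run:
```python
from m import *
U=lambda x,y:(140+(x+.5)/3.7-.5,60+(y+.5)/3.7-.5)
W=np.array([onz('wrist1',*U(*p),0.018)[:2] for p in [(763,48),(25,57),(50,317),(748,313)]])
print(W.round(4).tolist(),np.linalg.norm(W-np.roll(W,-1,0),axis=1).round(4))
c=W.mean(0); d=(W[1]-W[0])+(W[2]-W[3]); th=np.degrees(np.arctan2(d[1],d[0]));print('centre',c,'th',th)
t=np.radians(th);R=np.array([[np.cos(t),-np.sin(t)],[np.sin(t),np.cos(t)]])
print('pred',(c+Pt@R.T).round(4).tolist())
T=np.array([onz('wrist1',*U(*p),0.058)[:2] for p in [(678,145),(556,186),(437,213),(298,232),(127,230)]]);print('meas',T.round(4).tolist())
def rigid(W,M):
    a=M-M.mean(0);b=W-W.mean(0);th=np.arctan2((a[:,0]*b[:,1]-a[:,1]*b[:,0]).sum(),(a*b).sum())
    R=np.array([[np.cos(th),-np.sin(th)],[np.sin(th),np.cos(th)]]);c=W.mean(0)-R@M.mean(0);return c,np.degrees(th),(W-c-M@R.T)*1e3
print(rigid(T,Pt))
print(rigid(W,np.array([(-108,-39),(108,-39),(108,39),(-108,39)])/1e3) , rigid(W,np.array([(-108,39),(108,39),(108,-39),(-108,-39)])/1e3))
print('scene corners',)
```

```text
[[0.5934, 0.1152], [0.5193, 0.3176], [0.4469, 0.2912], [0.5204, 0.088]] [0.2155 0.077  0.2161 0.0779]
centre [0.51998328 0.2030138 ] th 109.99740973676738
pred [[0.5573, 0.1357], [0.5369, 0.1624], [0.5184, 0.1897], [0.5017, 0.224], [0.4882, 0.267]]
meas [[0.5577, 0.136], [0.5369, 0.1624], [0.5197, 0.1897], [0.5025, 0.2231], [0.4879, 0.2668]]
(array([0.52038469, 0.20286991]), np.float64(110.29758825092492), array([[-0.27238246,  0.2613522 ],
       [-0.61818039,  0.11913271],
       [ 0.73279064,  0.17625061],
       [ 0.54740841, -0.67923827],
       [-0.3896362 ,  0.12250274]]))
(array([0.51998328, 0.2030138 ]), np.float64(110.02471759530127), array([[-0.22093434,  0.34516478],
       [-0.38268489, -0.26201964],
       [ 0.55043988,  0.10208955],
       [ 0.05317935, -0.18523468]])) (array([0.51998328, 0.2030138 ]), np.float64(109.96196795134439), array([[ 73.18933009,  27.0546568 ],
       [ 72.80527592,  26.36658973],
       [-72.85982455, -26.60740248],
       [-73.13478145, -26.81384405]]))
scene corners
```

The foot corners and tooth centres agree to within 1 mm: centre (0.520, 0.203), yaw 110.1°, foot measured as 216 x 77 mm. I'll go above the canine at (0.557, 0.136), z 0.085.

Request:
{"name": "apply_moves", "arguments": {"plan": [{"tx": 25, "ty": -10, "tz": -20, "rx": 0, "ry": 0, "rz": 0.01, "jaw": -1}, {"tx": 50, "ty": -20, "tz": -50, "rx": 0, "ry": 0, "rz": 0.01, "jaw": -1}, {"tx": 75, "ty": -32, "tz": -80, "rx": 0, "ry": 0, "rz": 0.01, "jaw": -1}, {"tx": 85, "ty": -36, "tz": -110, "rx": 0, "ry": 0, "rz": 0.01, "jaw": -1}, {"tx": 85, "ty": -36, "tz": -130, "rx": 0, "ry": 0, "rz": 0.01, "jaw": -1}, {"tx": 85, "ty": -36, "tz": -142, "rx": 0, "ry": 0, "rz": 0.01, "jaw": -1}, {"tx": 85, "ty": -36, "tz": -145, "rx": 0, "ry": 0, "rz": 0.01, "jaw": -1}, {"tx": 85, "ty": -36, "tz": -145, "rx": 0, "ry": 0, "rz": 0.01, "jaw": -1}, {"tx": 85, "ty": -36, "tz": -145, "rx": 0, "ry": 0, "rz": 0.01, "jaw": -1}], "grip_force": 20}}

```text
time_s: 3.05
position: [0.5578, 0.1353, 0.086]
tool_rot: [[0.939, 0.343, 0.001], [0.343, -0.939, -0.0], [0.001, 0.001, -1.0]]
ft_force: [0.3, -0.0, 0.5]
grip_width: 0.0002
```

Run:
```python
from h import *
for n in('scene','side','wrist'):
    grab(n,n+'2'); s=env.observe();print(s['time_s'],s['position'].round(4),s['ft_force'].round(2))
a=load('wrist2')[0]; b=load('side2')[0][140:210,215:305]; c=load('scene2')[0][225:300,230:330]
o=np.vstack([cv2.resize(a,(512,384))[:, :], np.hstack([cv2.resize(b,(256,200)),cv2.resize(c,(256,200))])]); cv2.imwrite('pics/o2.png',o[:,:,::-1])
```

```text
3.1 [0.5578 0.1354 0.086 ] [1.07 0.27 0.79]
3.15 [0.5577 0.1355 0.0859] [ 0.13  0.33 -0.29]
3.2 [0.5576 0.1356 0.0857] [-0.03  0.33  0.78]
```

View pics/o2.png

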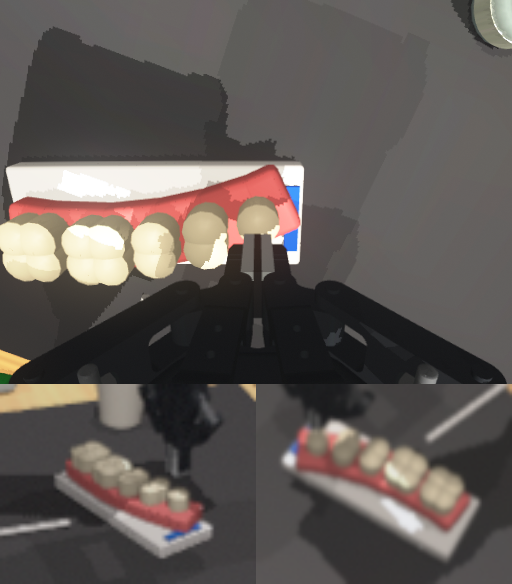

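The fingertips are in line with the canine, whose dome is at wrist pixel (258,218), and 21 mm above it. I'll lower slowly to about 4 mm below the crown top.

Request:
{"name": "apply_moves", "arguments": {"plan": [{"tx": 0, "ty": 0, "tz": -6, "rx": 0, "ry": 0, "rz": 0, "jaw": -1}, {"tx": 0, "ty": 0, "tz": -12, "rx": 0, "ry": 0, "rz": 0, "jaw": -1}, {"tx": 0, "ty": 0, "tz": -17, "rx": 0, "ry": 0, "rz": 0, "jaw": -1}, {"tx": 0, "ty": 0, "tz": -20, "rx": 0, "ry": 0, "rz": 0, "jaw": -1}, {"tx": 0, "ty": 0, "tz": -21, "rx": 0, "ry": 0, "rz": 0, "jaw": -1}, {"tx": 0, "ty": 0, "tz": -22, "rx": 0, "ry": 0, "rz": 0, "jaw": -1}, {"tx": 0, "ty": 0, "tz": -23, "rx": 0, "ry": 0, "rz": 0, "jaw": -1}, {"tx": 0, "ty": 0, "tz": -24, "rx": 0, "ry": 0, "rz": 0, "jaw": -1}, {"tx": 0, "ty": 0, "tz": -25, "rx": 0, "ry": 0, "rz": 0, "jaw": -1}, {"tx": 0, "ty": 0, "tz": -25.5, "rx": 0, "ry": 0, "rz": 0, "jaw": -1}, {"tx": 0, "ty": 0, "tz": -25.5, "rx": 0, "ry": 0, "rz": 0, "jaw": -1}], "grip_force": 20}}

```text
time_s: 4.3
position: [0.5577, 0.1356, 0.0603]
tool_rot: [[0.939, 0.343, 0.001], [0.343, -0.939, -0.0], [0.001, 0.0, -1.0]]
ft_force: [-0.6, 0.9, 1.9]
grip_width: -0.0
```

Run:
```python
from h import *
F=[]
for i in range(8):
    n=('wrist','side')[i%2]
    grab(n,f'{n}3_{i}'); s=env.observe();F.append(s['ft_force'])
print(s['time_s'],s['position'].round(4),np.mean(F,0).round(2),np.std(F,0).round(2))
a=load('wrist3_6')[0]; b=load('side3_7')[0][140:210,215:305]
o=np.hstack([a[120:320,0:400],cv2.resize(b,(360,200),interpolation=cv2.INTER_CUBIC)]); cv2.imwrite('pics/o3.png',o[:,:,::-1])
```

```text
4.7 [0.5577 0.1355 0.0602] [-0.84 -0.05  2.27] [0.34 0.43 0.63]
```

View pics/o3.png

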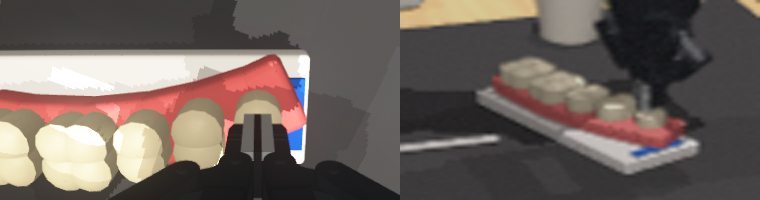

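The force is 2.3 N upward, which matches a 4 mm dip on this spring (2.2 N expected). In the side view the canine sits lower and the jaw hasn't moved. Now I'll ride to premolar 1.

Request:
{"name": "apply_moves", "arguments": {"plan": [{"tx": -1.8, "ty": 2.2, "tz": 0, "rx": 0, "ry": 0, "rz": 0, "jaw": -1}, {"tx": -3.6, "ty": 4.5, "tz": 0.3, "rx": 0, "ry": 0, "rz": 0, "jaw": -1}, {"tx": -5.3, "ty": 6.7, "tz": 0.8, "rx": 0, "ry": 0, "rz": 0, "jaw": -1}, {"tx": -7, "ty": 9, "tz": 1.3, "rx": 0, "ry": 0, "rz": 0, "jaw": -1}, {"tx": -8.8, "ty": 11.2, "tz": 1.8, "rx": 0, "ry": 0, "rz": 0, "jaw": -1}, {"tx": -10.5, "ty": 13.5, "tz": 2, "rx": 0, "ry": 0, "rz": 0, "jaw": -1}, {"tx": -12.2, "ty": 15.7, "tz": 1.8, "rx": 0, "ry": 0, "rz": 0, "jaw": -1}, {"tx": -14, "ty": 18, "tz": 1.3, "rx": 0, "ry": 0, "rz": 0, "jaw": -1}, {"tx": -15.8, "ty": 20.2, "tz": 0.8, "rx": 0, "ry": 0, "rz": 0, "jaw": -1}, {"tx": -17.5, "ty": 22.5, "tz": 0.3, "rx": 0, "ry": 0, "rz": 0, "jaw": -1}, {"tx": -19.2, "ty": 24.7, "tz": 0, "rx": 0, "ry": 0, "rz": 0, "jaw": -1}, {"tx": -21, "ty": 27, "tz": 0, "rx": 0, "ry": 0, "rz": 0, "jaw": -1}], "grip_force": 20}}

```text
time_s: 5.9
position: [0.5366, 0.1627, 0.0603]
tool_rot: [[0.939, 0.343, 0.001], [0.343, -0.939, -0.0], [0.001, 0.001, -1.0]]
ft_force: [0.3, -1.1, 1.9]
grip_width: -0.0002
```

```bash
cat > chk.py <<'E'
from h import *
import sys
t=sys.argv[1];F=[]
for i in range(6):
    n=('wrist','side')[i%2]
    grab(n,f'{n}{t}_{i}'); s=env.observe();F.append(s['ft_force'])
print(s['time_s'],s['position'].round(4),np.mean(F,0).round(2),np.std(F,0).round(2))
a=load(f'wrist{t}_4')[0]; b=load(f'side{t}_5')[0][140:210,215:305]
o=np.hstack([a[120:320,0:400],cv2.resize(b,(360,280),interpolation=cv2.INTER_CUBIC)[:200] if 0 else cv2.resize(b,(360,200),interpolation=cv2.INTER_CUBIC)]); cv2.imwrite(f'pics/o{t}.png',o[:,:,::-1])
E
python3 chk.py 4
```

```text
6.2 [0.5365 0.1628 0.0602] [-0.13  0.51  1.89] [0.62 0.76 0.35]
```

View pics/o4.png

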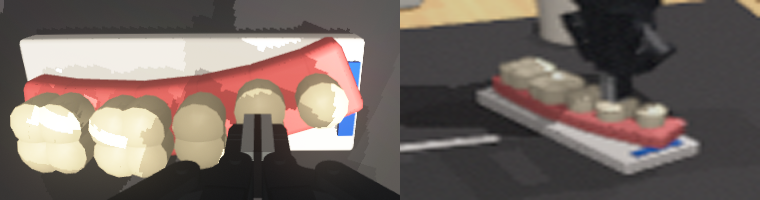

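Premolar 1 is dipped at 1.9 N, the canine is back up, and the foot outline in the side view is unchanged. On to premolar 2 at (0.519, 0.190).

Request:
{"name": "apply_moves", "arguments": {"plan": [{"tx": -1.5, "ty": 2.2, "tz": 0, "rx": 0, "ry": 0, "rz": 0, "jaw": -1}, {"tx": -3, "ty": 4.5, "tz": 0.3, "rx": 0, "ry": 0, "rz": 0, "jaw": -1}, {"tx": -4.4, "ty": 6.7, "tz": 0.8, "rx": 0, "ry": 0, "rz": 0, "jaw": -1}, {"tx": -5.8, "ty": 9, "tz": 1.3, "rx": 0, "ry": 0, "rz": 0, "jaw": -1}, {"tx": -7.3, "ty": 11.2, "tz": 1.8, "rx": 0, "ry": 0, "rz": 0, "jaw": -1}, {"tx": -8.8, "ty": 13.5, "tz": 2, "rx": 0, "ry": 0, "rz": 0, "jaw": -1}, {"tx": -10.2, "ty": 15.7, "tz": 1.8, "rx": 0, "ry": 0, "rz": 0, "jaw": -1}, {"tx": -11.7, "ty": 18, "tz": 1.3, "rx": 0, "ry": 0, "rz": 0, "jaw": -1}, {"tx": -13.1, "ty": 20.2, "tz": 0.8, "rx": 0, "ry": 0, "rz": 0, "jaw": -1}, {"tx": -14.6, "ty": 22.5, "tz": 0.3, "rx": 0, "ry": 0, "rz": 0, "jaw": -1}, {"tx": -16, "ty": 24.7, "tz": 0, "rx": 0, "ry": 0, "rz": 0, "jaw": -1}, {"tx": -17.5, "ty": 27, "tz": 0, "rx": 0, "ry": 0, "rz": 0, "jaw": -1}], "grip_force": 20}}

```text
time_s: 7.4
position: [0.5189, 0.1899, 0.0602]
tool_rot: [[0.939, 0.343, 0.001], [0.343, -0.939, 0.0], [0.001, -0.0, -1.0]]
ft_force: [1.2, -1.1, 2.1]
grip_width: -0.0002
```

```bash
python3 chk.py 5
```

```text
7.7 [0.5188 0.19   0.0602] [0.1  0.71 2.18] [0.35 0.67 0.23]
```

View pics/o5.png

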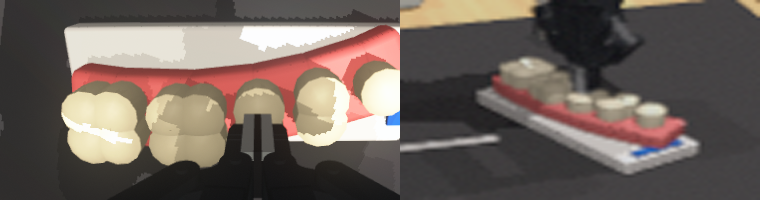

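Premolar 2 is dipped at 2.2 N and premolar 1 is back up. On to molar 1 at (0.502, 0.2235).

Request:
{"name": "apply_moves", "arguments": {"plan": [{"tx": -1.4, "ty": 2.8, "tz": 0, "rx": 0, "ry": 0, "rz": 0, "jaw": -1}, {"tx": -2.8, "ty": 5.6, "tz": 0.5, "rx": 0, "ry": 0, "rz": 0, "jaw": -1}, {"tx": -4.2, "ty": 8.4, "tz": 1.2, "rx": 0, "ry": 0, "rz": 0, "jaw": -1}, {"tx": -5.6, "ty": 11.2, "tz": 1.8, "rx": 0, "ry": 0, "rz": 0, "jaw": -1}, {"tx": -7, "ty": 14, "tz": 2, "rx": 0, "ry": 0, "rz": 0, "jaw": -1}, {"tx": -8.4, "ty": 16.8, "tz": 1.8, "rx": 0, "ry": 0, "rz": 0, "jaw": -1}, {"tx": -9.8, "ty": 19.6, "tz": 1.4, "rx": 0, "ry": 0, "rz": 0, "jaw": -1}, {"tx": -11.2, "ty": 22.4, "tz": 1, "rx": 0, "ry": 0, "rz": 0, "jaw": -1}, {"tx": -12.6, "ty": 25.2, "tz": 0.6, "rx": 0, "ry": 0, "rz": 0, "jaw": -1}, {"tx": -14, "ty": 28, "tz": 0.2, "rx": 0, "ry": 0, "rz": 0, "jaw": -1}, {"tx": -15.4, "ty": 30.8, "tz": 0, "rx": 0, "ry": 0, "rz": 0, "jaw": -1}, {"tx": -16.8, "ty": 33.5, "tz": 0, "rx": 0, "ry": 0, "rz": 0, "jaw": -1}], "grip_force": 20}}

```text
time_s: 8.9
position: [0.502, 0.2237, 0.0602]
tool_rot: [[0.939, 0.343, 0.0], [0.343, -0.939, 0.001], [0.0, -0.001, -1.0]]
ft_force: [-0.7, -1.7, 2.3]
grip_width: -0.0002
```

```bash
python3 chk.py 6
```

```text
9.2 [0.5019 0.2236 0.0602] [-0.2   0.81  2.01] [0.52 0.82 0.24]
```

View pics/o6.png

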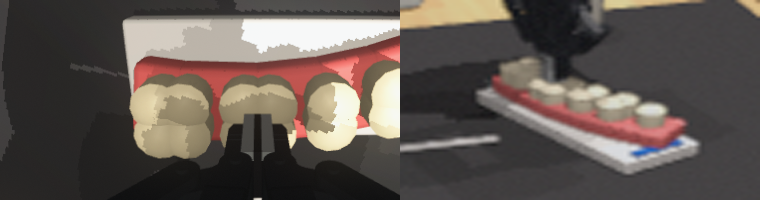

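Molar 1 is dipped at 2.0 N and premolar 2 is back up. On to molar 2 at (0.488, 0.267), the last tooth.

Request:
{"name": "apply_moves", "arguments": {"plan": [{"tx": -1.2, "ty": 3.6, "tz": 0, "rx": 0, "ry": 0, "rz": 0, "jaw": -1}, {"tx": -2.3, "ty": 7.2, "tz": 0.3, "rx": 0, "ry": 0, "rz": 0, "jaw": -1}, {"tx": -3.5, "ty": 10.8, "tz": 0.7, "rx": 0, "ry": 0, "rz": 0, "jaw": -1}, {"tx": -4.7, "ty": 14.4, "tz": 1.2, "rx": 0, "ry": 0, "rz": 0, "jaw": -1}, {"tx": -5.8, "ty": 18, "tz": 1.7, "rx": 0, "ry": 0, "rz": 0, "jaw": -1}, {"tx": -7, "ty": 21.7, "tz": 2, "rx": 0, "ry": 0, "rz": 0, "jaw": -1}, {"tx": -8.2, "ty": 25.3, "tz": 1.8, "rx": 0, "ry": 0, "rz": 0, "jaw": -1}, {"tx": -9.3, "ty": 29, "tz": 1.3, "rx": 0, "ry": 0, "rz": 0, "jaw": -1}, {"tx": -10.5, "ty": 32.6, "tz": 0.8, "rx": 0, "ry": 0, "rz": 0, "jaw": -1}, {"tx": -11.7, "ty": 36.2, "tz": 0.4, "rx": 0, "ry": 0, "rz": 0, "jaw": -1}, {"tx": -12.8, "ty": 39.8, "tz": 0, "rx": 0, "ry": 0, "rz": 0, "jaw": -1}, {"tx": -14, "ty": 43.4, "tz": 0, "rx": 0, "ry": 0, "rz": 0, "jaw": -1}], "grip_force": 20}}

```text
time_s: 10.4
position: [0.4878, 0.2673, 0.0601]
tool_rot: [[0.939, 0.343, -0.0], [0.343, -0.939, 0.001], [0.0, -0.001, -1.0]]
ft_force: [0.9, -1.2, 0.9]
grip_width: -0.0001
```

```bash
python3 chk.py 7
python3 - <<'E'
from h import *
grab('scene','scene7')
a=cv2.resize(load('scene7')[0][215:305,220:340],(480,360),interpolation=cv2.INTER_CUBIC)
b=cv2.resize(load('side7_5')[0][140:210,215:305],(320,249),interpolation=cv2.INTER_CUBIC)
o=np.zeros((360,800,3),np.uint8);o[:,:480]=a;o[:249,480:]=b
cv2.imwrite('pics/p7.png',o[:,:,::-1])
# shift of blue strip centroid in side view, before / after
for t in('side0','side2','side7_5'):
    h=cv2.cvtColor(load(t)[0],cv2.COLOR_RGB2HSV);m=(h[...,0]>100)&(h[...,0]<130)&(h[...,1]>150);m[:180]=0;m[205:]=0;m[:,:265]=0;m[:,295:]=0
    y,x=np.nonzero(m);print(t,len(x),x.mean().round(2),y.mean().round(2))
E
```

```text
10.7 [0.4878 0.2673 0.0602] [0.07 0.69 2.04] [0.51 0.7  0.54]
side0 7 277.0 192.14
side2 6 277.17 192.0
side7_5 7 277.0 192.14
```

View pics/o7.png

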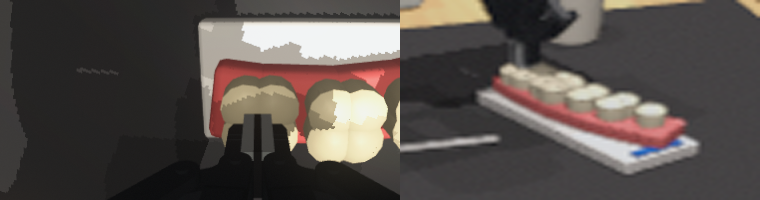

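View pics/p7.png

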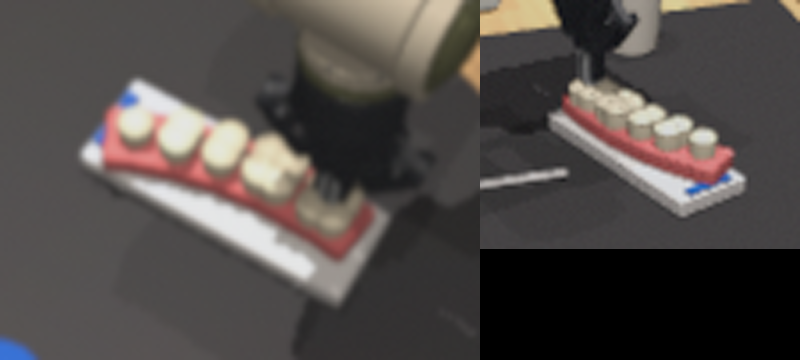

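Molar 2 is held dipped at 2.0 N with the tip at z 60.2 mm. The other four teeth are up and the blue strip hasn't moved in the side view, so I'm handing in.

Run:
```python
from rig import env
print(env.close_job()); s=env.observe(); print(s['time_s'],s['position'].round(4),s['ft_force'].round(2))
```

```text
the job is handed in; nothing more can be done
None
the job is handed in; nothing more can be done
```

I ran the shut fingertips along the pink jaw from the canine to the last molar. The job was handed in at about 10.8 s, with the fingertips still holding the last molar gently dipped.

- **Each tooth:** the fingertips pressed to about 4 mm below the crown tops on every tooth and rose about 2 mm in the gaps between. The average upward force was 2.3, 1.9, 2.2, 2.0 and 2.0 N from canine to last molar. That matches dips of about 3 to 4 mm, far from the 12 mm stop. I worked the dips out from tip height, force and pictures, because the tooth joints can't be read directly.
- **Final pose:** the fingertips rest on the centre of the last molar at z = 60.2 mm. In the last side and scene pictures the other four teeth are up.
- **Jaw:** it did not visibly move; the blue strip sits at the same side-view pixels as before I started, within about 0.2 px. I touched nothing else.
- **Glitches:** the first two move calls were refused because some fields were missing, and nothing moved. Single force readings vary by up to about 1 N, so I relied on averages. The hand-in gave no verdict, and no reading was available after it.

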